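Tip a furniture leg down into the sanding cradle and flip the hold-down over it

ROBOT

A 6-joint arm with a two-finger parallel gripper is mounted at the origin on the work surface. World frame = base frame: x ahead of the robot, y to its left, z up, the work surface at z = 0. Lengths are in m, angles in rad, forces in N, time in s.
With the tool pointing down it reaches from about 0.325 to 0.9 m from the base axis. Payload 3.5 kg.
Tool frame: the origin (TCP) lies on the centre line of the jaws, within the pads' length; the fingertips stand 11 mm ahead of it and the grasp point (between the pads) lies 8 mm behind it; z points along the fingers, y is the line along which they close (so a half turn about z gives the same grasp; the last joint's range is limited). The gripper opens to 85 mm and grips with 20 to 120 N. Pads are 22 mm wide; open, the fingers measure 114 mm over their backs; the gripper's body (76 mm by 85 mm) begins 54 mm behind the grasp point. The pads swing forward as they close: fully open they stand 13 mm farther back than shut.
Start: joints at [1.031, 0.276, -0.026, 1.268, 0, 1.467], TCP at [0.264, 0.566, 0.242] pointing down, gripper open.
Joint ranges: [-3.12, 3.12], [-0.85, 1.88], [-1.08, 1.24], [-1.95, 2.15], [-1.57, 1.53], [-3.14, 3.14]. Speed limits (rad/s): [2.57, 2.57, 3.14, 3.14, 3.14, 3.14].

INTERFACE

Orientations are given as a rotation vector (axis times angle).
In Python, from cell import * gives the robot as it stands.
- The arm moves only by the shell command python3 -m jog 'ROWS' [OPENING] [FORCE]. ROWS is JSON, a list of rows, each a list of 2 entries, a list of its own where there are three numbers: the shift along the tool's x, y, z in mm, then the turn about the tool's z in degrees. A call has 1 to 20 rows; each row is the pose to reach, as a shift and turn from the pose commanded when the call began, along the tool's axes at that moment; what a row does not reach only later rows make up. A row lasts 1/8 s, in which the tool goes at most 62.5 mm and 10.7 degrees, less where a joint would pass 70% of its speed; a pose out of reach is approached as far as the arm can. A call with a gripper value outside its range is refused whole. OPENING is the opening, from -1 (shut) to 1 (fully open), so that 0 is half open, set as the call begins (- or left out, the last holds). The fingers move at their own pace and stop on an object; FORCE is the grip in N (left out, the last holds). Time passes only in rows, so rows that repeat a pose let the fingers close. It gives the time, the measured TCP pose, the force, the opening and the grip force at its end, in the units of the state.
- state(): the state, without advancing time (a new reading comes with each control period).
- capture(name): name is "scene" or "top"; returns a dict with "color" (480x640x3 uint8, red, green, blue), "range_z" (480x640 float32, m along the optical axis (not along the pixel's ray), 0 where there is no reading), "mtx" (3x3 intrinsics, pixels), "R" (3x3) and "t" (3): a world point X has camera coordinates R X + t. Camera axes: x right, y down, z forward; pixel columns grow to the right and rows downward; lengths in m; the calibration is good to about 2 mm. A picture is of the moment at which its call begins.
- job_done(): hands the job in; it is judged then, once.
The state is a dict: "time": time; "q": joint angles; "joint_velocities": joint speeds; "effort": joint torques, N m; "eef_pos": TCP position; "tcp_rot": TCP orientation; "contact_force": force on the tool from outside, world axes, zero at the start; "moment": the same for the moment, N m; "finger_gap": finger opening in m; "gripper_force": force on a finger pad.
Only numpy, scipy, OpenCV 4.12 (cv2) and the standard library are available. Lean on these libraries where they do the work, as an engineer would, in place of code of your own. Each camera call takes 0.05 s, during which the arm holds its last target. There are 200 camera calls.

TASK

A furniture leg stands on end in the sanding cradle: push it over so that it lies down along the trough, push it along the trough until its round tenon is up against the end stop, and then flip the hinged wooden hold-down over so that it rests on the leg. Do it all by pushing with the fingers, without lifting or carrying the leg, and leave the other things on the bench where they are.

Things in the scene. Friction and masses are not known exactly. Their poses are not given: they have to be found in the camera images.
- cradle: Sanding cradle fixed to the bench: base 130 x 340 mm (x -53 to 77) with a straight trough along its y. Origin: bench height, under the trough's centre line, mid-length; z up. Trough 48 mm wide inside, cork floor 15 mm above the bench; side walls 12 mm thick, tops 33 mm above the bench. The +y end is open, the -y end has the stop; the hold-down is hinged on the +x side, away from the robot.
- stop_face (a point): Centre of the end stop's inner face (cradle frame: 0, -150, 37 mm); same axes as the cradle. The stop is 20 mm thick and 48 mm wide, its top 62 mm above the bench.
- leg: Wood leg, 0.2 to 0.3 kg: square shaft 44 x 44 x 150 mm plus a round tenon on its end, 180 mm in all. Starts standing on its square foot in the trough, tenon up, near the open (+y) end, squared to the trough, 2 mm play each side. Origin: centre of the foot face; z runs to the tenon. Leaning about 15 degrees towards the stop it falls by itself; lying, it is then 35 mm or more short of the stop.
- tenon_end (a point): Centre of the end face of the leg's tenon (26 mm in diameter, 30 mm long), on the leg's axis, 180 mm from the foot face.
- holddown (a joint): Hinge angle (rad) of a dark wood bar 36 mm wide, 14 mm thick. 0 = level across the trough, its underside on the lying leg's top face (59 mm above the bench); 1.57 = upright; more = leaning away from the trough; limit 2.02. Starts at 1.72 to 2.0. The hinge is a little stiff: the bar stays put near upright and falls shut once pushed some 25 degrees past upright towards the trough.
- holddown_hinge (a point): Middle of the hold-down's hinge axis, which runs along the cradle's y (cradle frame: 55, -50, 66 mm), between two fixed posts (x 40 to 70, y -83 to -17 mm, 78 mm tall).
- holddown_tip (a point): Middle of the bar's free end, 100 mm from the hinge axis.
- spare_leg: Bystander: a second leg of the same kind, lying loose on the bench to the robot's right. Origin: on the bench under the middle of its square shaft; it lies along its own y.
- short_leg: Bystander: a short leg standing on the bench on the far side of the cradle, square shaft 44 x 44 x 60 mm with a 30 mm tenon, 90 mm tall. Origin: centre of its foot.
- jar: Bystander: amber glass jar with a steel lid, 60 mm across, 70 mm tall, on the near side of the cradle. Origin: centre of its underside.
- glue: Bystander: orange glue bottle, 60 mm across, 170 mm tall. Origin: centre of its underside.
- tin: Bystander: tin with a paper label, 74 mm across, 100 mm tall. Origin: centre of its underside.
- brush: Bystander: paint brush lying on the bench, to the left. Origin: its underside, mid-length.
- screwdriver: Bystander: screwdriver lying on the bench, to the right. Origin: its underside, mid-length.

How it is judged:
On the way, in this order (a step that is already met when the one before it is completed fails the run):
1. the leg lies down flat along the trough, the hold-down still open (angle between leg's own z axis and vertical above 1.5 rad and z of each of leg, tenon_end in the frame of cradle below 0.044 m and x of leg in the frame of cradle between -0.008 and 0.008 m and x of tenon_end in the frame of cradle between -0.01 and 0.01 m and value of joint holddown above 1.2 rad), for 0.2 s.
2. the lying leg's tenon is up against the end stop, the hold-down still open (all of step 1 and y of tenon_end in the frame of cradle below -0.145 m), for 0.2 s.
At the end, for the whole second after the job is handed in: The leg lies flat in the trough (within 4 degrees of level, both ends down on the trough floor, between the walls), its tenon end within 5 mm of the end stop; the hold-down is shut on it (within 0.07 rad of level); both are at rest (angle between leg's own z axis and vertical above 1.5 rad and z of each of leg, tenon_end in the frame of cradle below 0.044 m and x of leg in the frame of cradle between -0.008 and 0.008 m and x of tenon_end in the frame of cradle between -0.01 and 0.01 m and y of tenon_end in the frame of cradle below -0.145 m and value of joint holddown between -0.07 and 0.07 rad and linear speed of leg below 0.02 m/s and velocity of joint holddown between -0.1 and 0.1 rad/s); the robot touches nothing.
It fails at once if the leg is lifted: the centre of its foot face rises more than 65 mm above the bench (15 mm standing, 37 mm lying) (height (world z) of leg above 0.065 m).
It fails at once if the leg is lifted: its tenon end rises more than 215 mm above the bench (195 mm standing) (height (world z) of tenon_end above 0.215 m).
It fails at once if the leg leaves the trough sideways (x of leg in the frame of cradle above 0.04 m or x of leg in the frame of cradle below -0.04 m).
It fails at once if a bystander is moved more than 20 mm or knocked over (distance of any of spare_leg, short_leg, jar, glue, tin, brush, screwdriver from where it was at the start of the episode above 0.02 m or angle between any of spare_leg, short_leg, jar, glue, tin, brush, screwdriver's own z axis and vertical above 0.4 rad).
It also fails if it takes over 54 s, if anything falls off the work surface, if the arm or the gripper's body presses on something with over 40 N, if the wrist force passes 120 N, or if a joint passes its speed limit or range.

## Working session

There is one attempt and no reset: what is moved stays moved. The work goes in short steps, Python scripts to look and compute and a shell command to move; the robot and the scene stay as the last step left them, time stands still between calls to the robot, and variables do not carry over. Pictures are saved under pics/ and viewed, at most 10 in all, crops included, and the job is handed in when it is done.

```bash
mkdir -p pics; python3 - <<'E'
from cell import *
import cv2,numpy as np
s=state();print(s)
for n in("scene","top"):
    c=capture(n);cv2.imwrite(f"pics/{n}0.png",c["color"][:,:,::-1]);np.savez(f"{n}0.npz",**c)
    print(n,c["mtx"],c["R"],c["t"])
E
```

```text
{'time': 0.0, 'q': array([ 1.03059915e+00,  2.77147019e-01, -2.78570304e-02,  1.26798707e+00,
        1.26721566e-05,  1.46737954e+00]), 'joint_velocities': array([ 0.00026831, -0.00215346,  0.00082978, -0.00125709, -0.00076733,
        0.00019019]), 'effort': array([ 2.26016491e-03, -4.45503688e+01,  2.95205802e+01,  1.64267019e-02,
       -7.90174113e-05,  4.13515792e-06]), 'eef_pos': array([0.26402562, 0.56568338, 0.24116219]), 'tcp_rot': array([-0.68049888, -3.06628087,  0.00326357]), 'contact_force': array([-0.47315746,  0.70823693,  0.54311572]), 'moment': array([-0.02779326, -0.00888231,  0.03331651]), 'gripper_force': 0.0, 'finger_gap': 0.08580968562713467}
scene [[490.32992875   0.         315.92367772]
 [  0.         490.32992875 240.85408091]
 [  0.           0.           1.        ]] [[ 0.29926977  0.95406627 -0.01396975]
 [ 0.78748856 -0.25523228 -0.56099755]
 [-0.53879438  0.15688859 -0.82769958]] [-0.13577084 -0.31318874  1.62364001]
top [[469.49297262   0.         327.55741589]
 [  0.         469.49297262 235.8349295 ]
 [  0.           0.           1.        ]] [[ 0.02098219 -0.9996971  -0.01286336]
 [-0.99762061 -0.02009    -0.06595085]
 [ 0.06567245  0.01421654 -0.99773996]] [2.63605350e-04 4.72852133e-01 1.15112306e+00]
```

View pics/scene0.png

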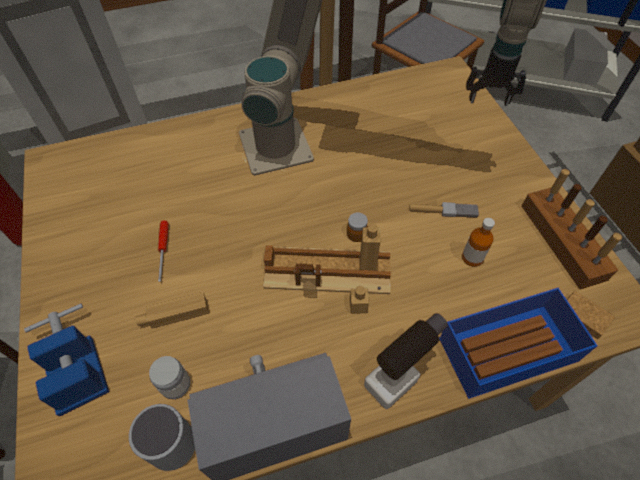

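View pics/top0.png

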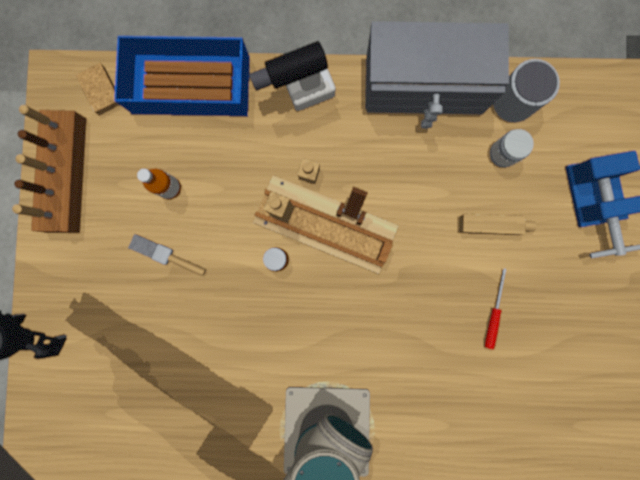

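The leg stands at about (277,205) in top. The trough runs right and down to the stop near (385,248). The bar is at (353,205), and the jar (275,260) and short leg (308,171) are close by.

```bash
cat > h.py <<'E'
import numpy as np,cv2
def world(c):
    v,u=np.mgrid[0:480,0:640];z=c["range_z"]
    K=c["mtx"];p=np.stack([(u-K[0,2])/K[0,0]*z,(v-K[1,2])/K[1,1]*z,z],-1)
    return (p-c["t"])@c["R"]
def proj(c,X):
    p=np.asarray(X)@c["R"].T+c["t"];p=p@c["mtx"].T;return p[...,:2]/p[...,2:]
E
python3 - <<'E'
import numpy as np,cv2
from h import *
c=np.load("top0.npz");W=world(c)
im=c["color"][150:285,245:410,::-1];im=cv2.resize(im,None,fx=4.8,fy=4.4)
cv2.imwrite("pics/crop.png",im)
z=W[150:285,245:410,2];P=W[150:285,245:410].reshape(-1,3);P=P[np.isfinite(P).all(1)]
print(np.histogram(P[:,2],bins=np.arange(-.01,.21,.005)))
# cradle base/floor/walls: height 10-40mm
m=(P[:,2]>.008)&(P[:,2]<.04);Q=P[m][:,:2].astype(np.float32)
r=cv2.minAreaRect(Q*1000);print(r)
E
```

```text
(array([ 282, 7355, 6040,  807, 2926, 1094,   82,  194,  946,  219,   57,
         47,   31,  194,  223,  249,  241,  137,   41,   85,   56,   25,
         32,   30,   21,   31,   33,   31,   23,   37,   27,   30,   51,
         83,  169,  112,    5,    4,    3,    6,   72,   42,    0]), array([-0.01 , -0.005,  0.   ,  0.005,  0.01 ,  0.015,  0.02 ,  0.025,
        0.03 ,  0.035,  0.04 ,  0.045,  0.05 ,  0.055,  0.06 ,  0.065,
        0.07 ,  0.075,  0.08 ,  0.085,  0.09 ,  0.095,  0.1  ,  0.105,
        0.11 ,  0.115,  0.12 ,  0.125,  0.13 ,  0.135,  0.14 ,  0.145,
        0.15 ,  0.155,  0.16 ,  0.165,  0.17 ,  0.175,  0.18 ,  0.185,
        0.19 ,  0.195,  0.2  ,  0.205]))
((514.382080078125, 15.656753540039062), (257.7987060546875, 364.3473205566406), 0.07056662440299988)
```

View pics/crop.png

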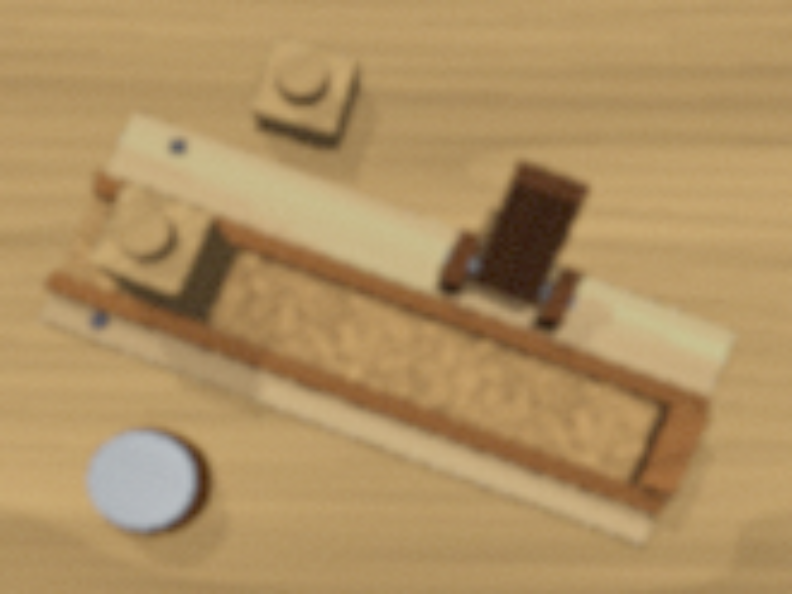

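The crop shows the base corners at (132,115), (733,335), (645,545) and (42,320), the stop at lower right, the leg at upper left and the bar leaning away from the trough.

```bash
python3 - <<'E'
import numpy as np,cv2
from h import *
from scipy.optimize import least_squares
c=np.load("top0.npz");W=world(c)
K,R,t=c["mtx"],c["R"],c["t"]
px=np.array([(132,115),(733,335),(645,545),(42,320)])/[4.8,4.4]+[245,150]
def at(px,z):
    d=np.c_[(px-K[[0,1],[0,1]*1][None]*0-[K[0,2],K[1,2]])/[K[0,0],K[1,1]],np.ones(len(px))]@R
    o=-R.T@t;s=(z-o[2])/d[:,2];return o+d*s[:,None]
# model: base top z ~12mm
mod=np.array([(77,170),(77,-170),(-53,-170),(-53,170)])/1000
C=at(px,.012)[:,:2]
print(C,[np.linalg.norm(C[i]-C[i-1]) for i in range(4)])
def tf(p,m):
    cs,s=np.cos(p[2]),np.sin(p[2]);return m@np.array([[cs,s],[-s,cs]])+p[:2]
f=least_squares(lambda p:(tf(p,mod)-C).ravel(),[.5,0,-.3]);p=f.x
print("pose",p,np.degrees(p[2]),f.fun*1000)
def inv(p,X):
    cs,s=np.cos(p[2]),np.sin(p[2]);return (X-p[:2])@np.array([[cs,-s],[s,cs]])
P=W.reshape(-1,3);L=inv(p,P[:,:2])*1000;Z=P[:,2]*1000
b=(abs(L[:,1])<200)&(L[:,0]>-70)&(L[:,0]<130)
def sh(n,m):
    m=m&b;print(n,m.sum(),np.percentile(L[m],[3,50,97],axis=0).round(1).tolist(),np.median(Z[m]))
for s in(-1,1):
    sh("wall",(Z>29)&(Z<37)&(abs(L[:,0]*s-30)<8)&(abs(L[:,1])<120))
sh("stop",(Z>57)&(Z<67)&(L[:,1]<-130))
sh("tenontop",(Z>188)&(L[:,1]>90)); sh("legsh",(Z>158)&(Z<172)&(L[:,1]>90)&(L[:,0]<40))
sh("bar",(Z>85)&(L[:,1]<0)&(L[:,0]>20)); sh("short",(Z>50)&(Z<100)&(L[:,0]>70)&(L[:,1]>50))
sh("base",(Z>5)&(Z<18)&(L[:,0]>45))
m=b&(Z>85)&(L[:,1]<0)&(L[:,0]>20);q=np.polyfit(L[m,0],Z[m],1);print(q)
jar=at(np.array([[275.,260.]]),.07)[:,:2];print("jar",jar,inv(p,jar)*1000)
S=inv(p,np.array([[.264,.566]]));print(S)
E
```

```text
[[ 0.62079565  0.15180304]
 [ 0.50071417 -0.16420901]
 [ 0.38122316 -0.12022996]
 [ 0.50213163  0.19540704]] [np.float64(0.12642174859199404), np.float64(0.3380579521740372), np.float64(0.12732736804617148), np.float64(0.3380023245684368)]
pose [ 0.48999796  0.01995333 -0.36296369] -20.79628743225956 [ 1.54355292 -0.26400249  0.90926032 -2.10050257 -1.1300584   0.07647457
 -1.32275485  2.28803049]
wall 432 [[-33.4, -113.4], [-27.9, -2.1], [-22.4, 111.7]] 32.93913110567013
wall 401 [[26.4, -113.8], [32.0, -9.7], [37.6, 93.7]] 32.939368373760374
stop 169 [[-20.6, -167.0], [1.8, -157.6], [24.3, -148.2]] 61.76580945942939
tenontop 117 [[-8.4, 99.2], [2.6, 109.5], [13.7, 120.3]] 194.14415678724737
legsh 256 [[-18.8, 90.9], [-1.7, 107.2], [23.4, 131.1]] 164.69516989213088
bar 389 [[59.6, -64.8], [80.5, -47.9], [102.2, -31.3]] 133.4746725727303
short 280 [[96.3, 66.4], [111.3, 85.9], [128.8, 107.9]] 61.17160652196647
base 1556 [[45.9, -159.7], [61.8, 31.0], [79.1, 163.5]] 11.64655747755782
[  1.78985657 -13.58196989]
jar [[0.40941782 0.13225821]] [[-115.20368397   76.3783739 ]]
[[-0.4051458   0.43023125]]
```

```bash
cat >> h.py <<'E'
O=np.array([.4926,.0211,0]);a=np.radians(-20.8)
C=np.array([[np.cos(a),-np.sin(a),0],[np.sin(a),np.cos(a),0],[0,0,1]])
def loc(): # tcp in cradle mm, tool axes yaw error
    from cell import state
    from scipy.spatial.transform import Rotation as Ro
    s=state();l=C.T@(s["eef_pos"]-O)*1000;T=C.T@Ro.from_rotvec(s["tcp_rot"]).as_matrix()
    print("t",s["time"],"tcp cradle",l.round(1),"yaw err deg",np.degrees(np.arctan2(-T[0,1],T[1,1])).round(2),"tilt",T[:2,2].round(4),"F",(C.T@s["contact_force"]).round(1),"gap",s["finger_gap"])
E
python3 -m jog '[[[0,0,0],-2],[[0,0,0],-4],[[0,0,0],-4],[[0,0,0],-4]]' -1 30; python3 -c "import h;h.loc()"
```

```text
time: 0.6
eef_pos: [0.2644, 0.5663, 0.2423]
tcp_rot: [-0.573, -3.089, -0.0]
contact_force: [0.8, 0.4, -0.7]
finger_gap: 0.0126
gripper_force: 0.0
t 0.6 tcp cradle [-406.9  428.7  242.3] yaw err deg -0.23 tilt [-0.      0.0001] F [ 0.6  0.7 -0.7] gap 0.012565345759730397
```

```bash
python3 -m jog '[[[-50,-32,0],0],[[-100,-64,0],0],[[-150,-96,0],0],[[-200,-128,0],0],[[-250,-160,0],0],[[-300,-192,0],0],[[-350,-224,0],0],[[-390,-250,0],0],[[-407,-258,20],0],[[-407,-258,60],0],[[-407,-258,86],0],[[-407,-258,86],0],[[-407,-258,86],0]]'; python3 -c "import h;h.loc()"
```

```text
time: 2.22
eef_pos: [0.5518, 0.1801, 0.1568]
tcp_rot: [0.572, 3.089, 0.001]
contact_force: [0.2, 0.4, -1.0]
finger_gap: -0.0001
gripper_force: 0.0
t 2.225 tcp cradle [ -1.1 169.7 156.8] yaw err deg -0.17 tilt [0.0003 0.0005] F [ 0.1  0.5 -1. ] gap -9.990005402107654e-05
```

```bash
python3 -m jog '[[[0,-12,0],0],[[0,-20,0],0],[[0,-25,0],0],[[0,-30,0],0],[[0,-34,0],0],[[0,-38,0],0],[[0,-42,0],0],[[0,-46,0],0],[[0,-50,0],0],[[0,-54,0],0],[[0,-58,0],0],[[0,-62,0],0],[[0,-66,0],0],[[0,-70,0],0],[[0,-74,0],0],[[0,-74,0],0],[[0,-74,0],0],[[0,-74,0],0]]'; python3 - <<'E'
import h,cv2;h.loc()
from cell import *
c=capture("top");h.np.savez("top1.npz",**c);cv2.imwrite("pics/t1.png",cv2.resize(c["color"][140:290,235:415,::-1],None,fx=4,fy=4))
E
```

```text
time: 4.47
eef_pos: [0.5253, 0.1105, 0.1563]
tcp_rot: [0.573, 3.089, 0.0]
contact_force: [0.3, -0.7, 0.1]
finger_gap: -0.0001
gripper_force: 0.0
t 4.475 tcp cradle [ -1.2  95.2 156.3] yaw err deg -0.22 tilt [0.0001 0.0001] F [ 0.5 -0.6  0.1] gap -8.816125284496305e-05
```

View pics/t1.png

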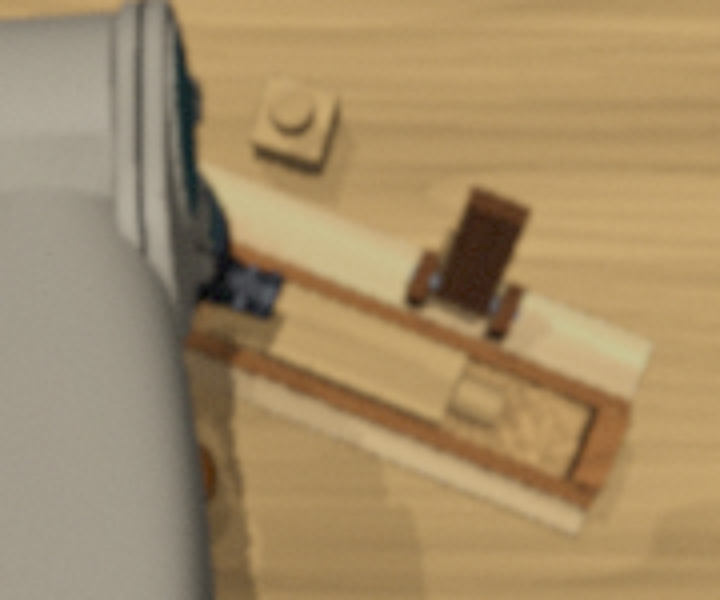

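The leg now lies in the trough. Its tenon tip is at about (503,408) in the crop and the stop is at (580,440).

```bash
python3 - <<'E'
from h import *
c=np.load("top1.npz");L=(world(c)-O)@C*1000;L=L.reshape(-1,3)
m=(abs(L[:,0])<26)&(L[:,1]>-145)&(L[:,1]<130)&(L[:,2]<80)
for n,z0,z1 in(("shaft",54,65),("tenon",40,53)):
    k=m&(L[:,2]>z0)&(L[:,2]<z1);print(n,k.sum(),np.percentile(L[k],[1,50,99],axis=0).round(1).tolist())
E
```

```text
shaft 976 [[-21.6, -64.1, 54.5], [-2.4, -1.1, 58.7], [21.4, 80.1, 63.8]]
tenon 137 [[-22.0, -94.9, 40.2], [-2.9, -78.0, 47.3], [11.3, 67.5, 53.0]]
```

```bash
python3 -m jog '[[[0,15,0],0],[[0,27,0],0],[[0,27,40],0],[[0,27,80],0],[[0,27,110],0],[[0,27,115],0],[[0,27,115],0],[[0,15,115],0],[[0,6,115],0],[[0,0,115],0],[[0,-6,115],0],[[0,-12,115],0],[[0,-18,115],0],[[0,-24,115],0],[[0,-30,115],0],[[0,-34,115],0],[[0,-38,115],0],[[0,-42,115],0],[[0,-42,115],0]]'; python3 -c "import h;h.loc()"
```

```text
time: 6.9
eef_pos: [0.5096, 0.0706, 0.0411]
tcp_rot: [-0.574, -3.088, 0.002]
contact_force: [0.5, 0.7, 1.1]
finger_gap: -0.0001
gripper_force: 0.3
t 6.9 tcp cradle [-1.7 52.3 41.1] yaw err deg -0.26 tilt [-0.0004 -0.0014] F [0.2 0.8 1.1] gap -0.00013992785338840452
```

Now slow pushes until the force shows contact with the stop.

```bash
python3 -m jog '[[[0,-2,0],0],[[0,-4,0],0],[[0,-6,0],0],[[0,-6,0],0]]'; python3 -c "import h;h.loc()"
python3 - <<'E'
from h import *
from cell import capture
c=capture("top");L=(world(c)-O)@C*1000;L=L.reshape(-1,3)
m=(abs(L[:,0])<10)&(L[:,1]>-148)&(L[:,2]>40)&(L[:,2]<54)&(L[:,1]<-100)
print(m.sum(),np.percentile(L[m],[1,50,99],axis=0).round(1).tolist())
E
```

```text
time: 7.4
eef_pos: [0.5075, 0.0652, 0.0411]
tcp_rot: [-0.574, -3.088, 0.001]
contact_force: [0.4, 0.4, 0.5]
finger_gap: 0.0001
gripper_force: 0.2
t 7.4 tcp cradle [-1.7 46.6 41.1] yaw err deg -0.24 tilt [-0.0006 -0.0009] F [0.2 0.5 0.5] gap 0.00014333665554091307
99 [[-9.6, -145.0, 40.8], [-0.1, -130.1, 48.3], [9.5, -116.2, 53.5]]
```

```bash
python3 -m jog '[[[0,-1,0],0],[[0,-2,0],0],[[0,-3,0],0],[[0,-3,0],0]]'; python3 -c "import h;h.loc()"
```

```text
time: 7.95
eef_pos: [0.5068, 0.0626, 0.0413]
tcp_rot: [-0.573, -3.089, 0.0]
contact_force: [-0.6, 0.4, -0.9]
finger_gap: 0.0001
gripper_force: 0.2
t 7.95 tcp cradle [-1.5 43.9 41.3] yaw err deg -0.24 tilt [-0.0001 -0.0003] F [-0.7  0.2 -0.9] gap 5.947284441731724e-05
```

```bash
python3 -m jog '[[[0,-1,0],0],[[0,-2,0],0],[[0,-2,0],0]]'; python3 -c "import h;h.loc()";python3 -m jog '[[[0,-1,0],0],[[0,-2,0],0],[[0,-2,0],0]]'; python3 -c "import h;h.loc()"
```

```text
time: 8.32
eef_pos: [0.5066, 0.0613, 0.0415]
tcp_rot: [0.573, 3.088, 0.002]
contact_force: [1.2, 1.7, -1.2]
finger_gap: -0.0003
gripper_force: 1.5
t 8.325 tcp cradle [-1.2 42.5 41.5] yaw err deg -0.22 tilt [0.0004 0.0013] F [ 0.5  2.  -1.2] gap -0.0003052140493295029
time: 8.7
eef_pos: [0.5073, 0.0608, 0.042]
tcp_rot: [0.571, 3.086, 0.008]
contact_force: [3.5, 7.1, -0.7]
finger_gap: -0.0001
gripper_force: 4.1
t 8.7 tcp cradle [-0.4 42.4 42. ] yaw err deg -0.17 tilt [0.0017 0.0057] F [ 0.8  7.9 -0.7] gap -0.00013350482093472049
```

```bash
python3 -m jog '[[[0,4,0],0],[[0,15,0],0],[[0,17,-30],0],[[0,17,-80],0],[[0,17,-130],0],[[0,17,-180],0],[[0,17,-200],0],[[-40,-15,-200],0],[[-80,-45,-200],0],[[-120,-75,-200],0],[[-150,-91,-200],0],[[-155,-91,-200],0],[[-155,-91,-200],0]]'; python3 - <<'E'
import h,cv2;h.loc()
from h import *
from cell import *
c=capture("top");cv2.imwrite("pics/t2.png",cv2.resize(c["color"][140:290,235:415,::-1],None,fx=4,fy=4))
L=(world(c)-O)@C*1000;L=L.reshape(-1,3)
for z0,z1 in((54,65),(40,53)):
    m=(abs(L[:,0])<26)&(L[:,1]>-149)&(L[:,2]>z0)&(L[:,2]<z1)&(L[:,1]<120)
    print(m.sum(),np.percentile(L[m],[1,50,99],axis=0).round(1).tolist())
c=capture("scene");cv2.imwrite("pics/s2.png",cv2.resize(c["color"][180:330,230:430,::-1],None,fx=4,fy=4))
E
```

```text
time: 10.32
eef_pos: [0.6171, -0.0811, 0.2408]
tcp_rot: [-0.573, -3.087, 0.0]
contact_force: [-0.5, 0.5, 0.2]
finger_gap: -0.0005
gripper_force: 0.0
t 10.325 tcp cradle [152.6 -51.3 240.8] yaw err deg -0.22 tilt [-0.0017 -0.0003] F [-0.6  0.3  0.2] gap -0.0005352941716660475
10 [[-13.8, 26.2, 54.4], [14.1, 28.6, 57.1], [20.4, 30.0, 60.7]]Traceback (most recent call last):
  File "<stdin>", line 8, in <module>
    return _quantile_unchecked(
        a, q, axis, out, overwrite_input, method, keepdims, weights)
    return _ureduce(a,
                    func=_quantile_ureduce_func,
    ...<5 lines>...
                    overwrite_input=overwrite_input,
                    method=method)
    r = func(a, **kwargs)
    result = _quantile(arr,
                       quantiles=q,
    ...<2 lines>...
                       out=out,
                       weights=wgt)
    slices_having_nans = np.isnan(arr[-1, ...])
                                  ~~~^^^^^^^^^
IndexError: index -1 is out of bounds for axis 0 with size 0
```

```bash
python3 - <<'E'
import cv2
from cell import *
c=capture("scene");cv2.imwrite("pics/s2.png",cv2.resize(c["color"][180:330,230:430,::-1],None,fx=4,fy=4))
E
```

```text
(no output)
```

View pics/s2.png

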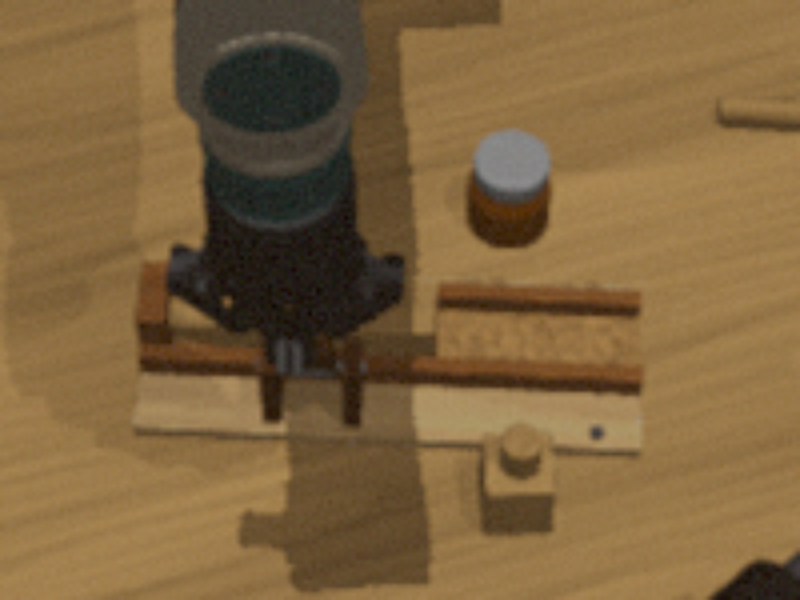

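Leg seated (foot at y ≈ 30, so tenon end ≈ -150). The fingers at (290,355) are lined up between the posts. Now push the bar over.

```bash
python3 -m jog '[[[0,0,40],0],[[0,0,80],0],[[0,0,105],0],[[0,0,105],0],[[20,0,105],0],[[34,0,105],0],[[42,0,105],0],[[50,0,105],0],[[58,0,105],0],[[66,0,105],0],[[74,0,105],0],[[82,0,105],0],[[90,0,105],0],[[98,0,105],0],[[106,0,105],0],[[112,0,105],0],[[118,0,105],0],[[124,0,105],0],[[130,0,105],0],[[134,0,105],0]]'; python3 -c "import h;h.loc()"
```

```text
time: 12.92
eef_pos: [0.492, -0.0333, 0.1363]
tcp_rot: [-0.573, -3.089, -0.0]
contact_force: [0.9, -0.1, 0.0]
finger_gap: -0.0001
gripper_force: 0.0
t 12.925 tcp cradle [ 18.8 -51.  136.3] yaw err deg -0.22 tilt [-0.0001 -0.    ] F [0.9 0.2 0. ] gap -7.143494296938208e-05
```

Retreat straight up and towards the robot's left, clear of the view.

```bash
python3 -m jog '[[[0,0,-40],0],[[0,0,-90],0],[[0,0,-110],0],[[40,40,-110],0],[[80,80,-110],0],[[120,120,-110],0],[[160,160,-110],0],[[200,200,-110],0],[[240,240,-110],0],[[280,280,-110],0],[[320,320,-110],0],[[340,360,-110],0],[[340,360,-110],0],[[340,360,-110],0]]'; python3 - <<'E'
import h,cv2;h.loc()
from h import *
from cell import *
c=capture("top");cv2.imwrite("pics/t3.png",cv2.resize(c["color"][140:290,235:415,::-1],None,fx=4,fy=4))
L=(world(c)-O)@C*1000;L=L.reshape(-1,3)
for n,y0,y1,z0,z1 in(("shaft",-5,60,54,65),("tenon",-149,-115,40,53),("bar",-62,-38,66,90)):
    m=(L[:,0]>-60)&(L[:,0]<(55 if n=="bar" else 26))&(L[:,1]>y0)&(L[:,1]<y1)&(L[:,2]>z0)&(L[:,2]<z1)
    print(n,m.sum(),np.percentile(L[m],[1,50,99],axis=0).round(1).tolist(),np.polyfit(L[m,0],L[m,2],1))
E
```

```text
time: 14.68
eef_pos: [0.3039, 0.4241, 0.246]
tcp_rot: [-0.573, -3.089, 0.002]
contact_force: [-0.4, -0.2, -0.5]
finger_gap: 0.0001
gripper_force: 0.0
t 14.675 tcp cradle [-319.5  309.7  246. ] yaw err deg -0.21 tilt [-0.0001 -0.0012] F [-0.3 -0.3 -0.5] gap 0.00014592169368914007
shaft 260 [[-20.8, -4.5, 54.5], [0.7, 12.6, 58.8], [21.9, 29.5, 63.5]] [-1.02563188e-02  5.87392336e+01]
tenon 115 [[-10.8, -148.4, 40.6], [0.8, -134.3, 47.7], [12.5, -120.7, 52.3]] [ 0.07815544 47.13839919]
bar 430 [[-43.8, -61.8, 67.8], [4.8, -50.0, 73.1], [53.7, -38.1, 77.8]] [1.18644249e-02 7.30018620e+01]
```

View pics/t3.png

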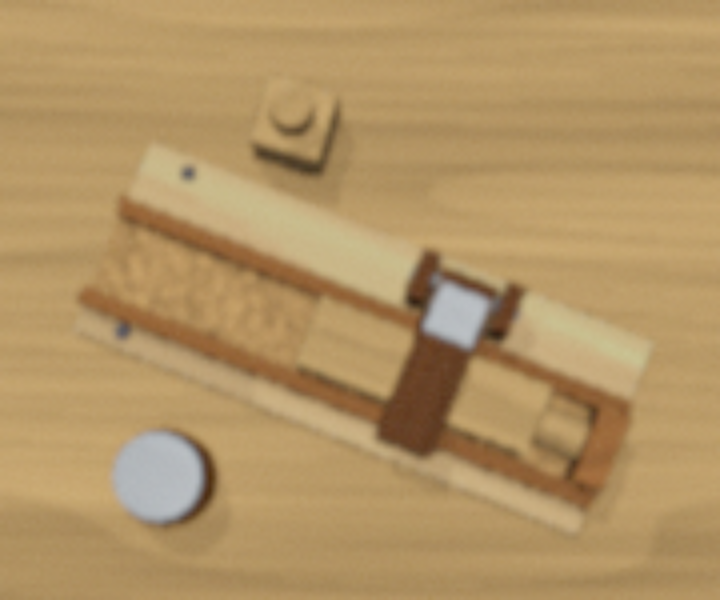

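The bar lies level on the leg (top at 73 mm, tip at (410,440)), and the tenon meets the stop at (588,435). The neighbouring things have not moved.

```bash
python3 -c "
from cell import *
print(job_done())"
```

```text
the job is handed in; nothing more can be done
None
```

The leg lies flat in the trough with its tenon against the end stop and the hold-down shut level on it. The neighbouring things look unmoved in the last picture, and I handed the job in at about 14.7 s; it returned no verdict.

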